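Ram stuck rivet cartridges home in a dispenser tube

ROBOT

A 6-joint arm with a two-finger parallel gripper is mounted at the origin on the work surface. World frame = base frame: x ahead of the robot, y to its left, z up, the work surface at z = 0. Lengths are in m, angles in degrees, forces in N, time in s.
With the tool pointing down it reaches from about 0.3 to 0.75 m from the base axis. Payload 8.5 kg.
Tool frame: the origin (TCP) lies at the very end of the fingers, on their centre line; the grasp point (between the pads) lies 19 mm behind it; z points along the fingers, y is the line along which they close (so a half turn about z gives the same grasp; the last joint's range is limited). The gripper opens to 85 mm and grips with 20 to 120 N. Pads are 22 mm wide; open, the fingers measure 114 mm over their backs; the gripper's body (76 mm by 85 mm) begins 54 mm behind the grasp point. The pads swing forward as they close: fully open they stand 13 mm farther back than shut.
Start: joints at [-87.336, 21.807, 74.336, -0, 83.858, -12.336], TCP at [0.142, -0.531, 0.231] pointing down, gripper open.
Joint ranges: [-178.18, 178.18], [-50.72, 133.34], [12.68, 142.11], [-81.47, 261.47], [9.98, 163.14], [-165.26, 165.26]. Speed limits (degrees/s): [136.94, 136.94, 180, 180, 180, 180].

INTERFACE

Orientations are given as a 3x3 rotation matrix whose columns are the frame's x, y, z axes.
In Python, from rig import observe, cams, ticket gives the robot as it stands.
- The arm moves only by the tool move_arm, never from a script. Its arguments are lists of equal length, an entry for each row: "jaw": the finger opening in cm, from 0 to 8.54; "dp": the shift along the tool's x, y, z in cm, a list of three; "turn": the turn, a rotation vector about the tool's x, y, z in rad, a list of three. In form: {"jaw": [jaw, ...], "dp": [[tx, ty, tz], ...], "turn": [[wx, wy, wz], ...]}. A call has 1 to 12 rows; each row shifts and turns the commanded pose from where the row before left it, along the tool's axes as they then stand; what a row does not reach is not made up. A row lasts 1/12 s, in which the tool goes at most 41.7 mm and 7.16 degrees, less where a joint would pass 70% of its speed; a pose out of reach is approached as far as the arm can. A call is refused whole if a number of a shift passes 4.17 or a number of a turn 0.125, either way. A call with a gripper value outside its range is refused whole. The fingers move at their own pace and stop on an object; "force" is the grip in N (left out, the last holds). Time passes only in rows, so rows that do not move let the fingers close. It gives the time, the measured TCP pose, the force, the opening and the grip force at its end, in the units of the state.
- observe(): the state, without advancing time (a new reading comes with each control period).
- cams.get_image(name): name is "scene" or "top" or "wrist"; returns (picture, depth): 384x512x3 uint8, red, green, blue; 384x512 float32, m along the optical axis (not along the pixel's ray), 0 where there is no reading.
- cams.calibration(name): a dict with "vertical_fov" (degrees; the focal length in pixels is half the picture's height over the tangent of half this angle, whatever the lens; pixels are square), "cx", "cy" (the principal point, pixels), "view" (4x4, takes a point from world to camera coordinates); the wrist camera has in their place "tool_from_camera" (4x4, takes a point from camera to tool coordinates, whose origin is the TCP and whose axes are the flange's). Camera axes: x right, y up, looking along -z (the intrinsics and any distortion apply to the point x, -y, -z); pixel columns grow to the right and rows downward; lengths in m; the calibration is good to about 2 mm. A picture is of the moment at which its call begins: read the wrist's pose just before it. calibration takes no time and is no camera call.
- ticket.close_job(): hands the job in; it is judged then, once.
Trained networks look in the newest picture that a camera, given by its name, has taken for a name from the list of things; names that differ only in an ending like _2 or _b are one class to them, and where a whole thing is asked for, a point or a joint stands for the part that bears it (a point fixed in the world has none). Each returns a list of dicts, best first, with "p" (0 to 1); they miss things now and then, are a little off and sometimes report something else, mostly with a low value. They report only what shows in the picture. A call takes as long as a camera call. They do not tell look-alikes from the thing itself.
- cams.spot_in(camera, query): "box" ([centre column, centre row, width, height] as shares, 0 to 1, of the picture: columns of its width, rows of its height, round what is visible of it).
- cams.outline_of(camera, query): "mask" (384x512 bool, what is visible of it) and "box" ([centre column, centre row, width, height] as shares, 0 to 1, of the picture: columns of its width, rows of its height, round what is visible of it).
- cams.mark_of(camera, query): "location" ([column, row] as shares, 0 to 1, of the picture: columns of its width, rows of its height: a listed point, or the origin of a listed thing).
The state is a dict: "time_s": time; "q": joint angles; "qvel": joint speeds; "joint_efforts": joint torques, N m; "position": TCP position; "tool_rot": TCP orientation; "ft_force": force on the tool from outside, world axes, zero at the start; "wrist_torque": the same for the moment, N m; "grip_width": finger opening in m; "gripper_force": force on a finger pad.
Only numpy, scipy, OpenCV 4.12 (cv2) and the standard library are available. Lean on these libraries where they do the work, as an engineer would, in place of code of your own. Each camera call takes 0.05 s, during which the arm holds its last target. There are 200 camera calls.

TASK

Two steel rivet cartridges have stuck part-way down the slanting loading tube of the rivet dispenser. Take the ram rod from its stand and push them down the tube until both sit tight on the stop and the rod feels solid; hold it there with a firm hand push (about 15 N, never hammering or leaning on it with 50 N) for about half a second, then put the rod back upright in its stand and let go. Do not disturb the other things on the desk.

Things in the scene. Friction and masses are not known exactly. Their poses are not given: they have to be found in the camera images.
- dispenser: Rivet dispenser, screwed down: grey box 120 x 80 x 40 mm; origin at the centre of its underside, z up; rivet tray at its -x end, plunger on its +y side. A straight clear loading tube (outer diameter 28, inner 22 mm) rises from its top, leaning 0.42 rad from vertical towards the dispenser's -x; down the tube is (sin 0.42, 0, -cos 0.42) in its frame.
- tube_mouth (a point): Centre of the open upper end of the loading tube, on the tube's axis, about 144 mm above the desk. Inner diameter 22 mm.
- upper_top (a point): Centre of the upper face of the upper cartridge, a steel cylinder 21 mm in diameter and 20 mm long inside the tube; z points up along the tube. It starts 15 to 25 mm below the mouth (along the tube) and slides along the tube with a drag of about 4 N, staying where it is left.
- lower_top (a point): Centre of the upper face of the lower cartridge, identical (20 mm long, drag about 4 N), below a gap under the upper one. When the upper one reaches it both slide together with about 8 N: that is not yet the bottom.
- stop_top (a point): Centre of the upper face of the fixed brass stop inside the tube, 88 to 100 mm below the mouth along the tube (differs each time). Fully home, lower cartridge rests on it and the upper one on the lower one, so that upper_top is 40 mm above it.
- rod_grip (a point): Middle of the ram rod's round wooden handle (diameter 26 mm, 60 mm long). Below the handle a steel shaft 12 mm in diameter, 112 mm long; 172 mm overall, 70 to 170 g. z points from tip to handle; the tip is 142 mm from this point. Starts standing in its stand (may lean a few degrees).
- rod_tip (a point): Centre of the flat lower end of the rod.
- stand_floor (a point): Centre of the bottom of the hole in the rod's stand, where the rod's tip rests. Stand: dark wooden block 70 x 70 x 60 mm, fixed to the desk, with an upright hole 19 mm in diameter and 52 mm deep at its centre; this point is 8 mm above the desk.
- faucet_mid (a point): Chrome faucet head lying about, 52 mm foot, 50 mm high with a short spout; point 25 mm above its underside. Leave alone.
- vial_mid (a point): Yellow level vial housing, 70 x 22 x 18 mm; its centre. Leave alone.
- bearing_mid (a point): Steel bearing ring, 52 mm outside, 14 mm high; its centre. Leave alone.
- knob_mid (a point): Green tractor knob, 42 mm diameter, 45 mm high; point 22 mm above its underside. Leave alone.
Not all that is in view belongs to the job. What is meant by the dispenser is not red, and is the larger of those in its own colour. Of the things that look like the part that bears stand_floor, the smaller one is meant.

How it is judged (in metres and radians):
On the way:
1. both cartridges tight on one another and on the stop while the rod presses the upper one with more than 10 N (distance between upper_top and lower_top below 0.0225 m and distance between lower_top and stop_top below 0.0225 m and contact force between rod and upper above 10 N), for 0.25 s.
At the end, for the whole second after the job is handed in: Both cartridges home (each gap under 2.5 mm) after having been pressed firmly with the rod, and the rod standing at rest in its stand: tip within 10 mm sideways and 6 mm in height of the hole's bottom, leaning less than 0.3 rad (distance between upper_top and lower_top below 0.0225 m and distance between lower_top and stop_top below 0.0225 m and horizontal distance between rod_tip and stand_floor below 0.01 m and z of rod_tip in the frame of stand_floor below 0.006 m and angle between rod's own z axis and vertical below 0.3 rad and linear speed of rod below 0.02 m/s); the robot touches nothing.
It fails at once if the rod pressed or struck the cartridges with more than 50 N (contact force between rod and upper above 50 N).
It fails at once if the chrome faucet head was moved by more than 20 mm (distance of faucet_mid from where it was at the start of the episode above 0.02 m).
It fails at once if the level vial housing was moved by more than 20 mm (distance of vial_mid from where it was at the start of the episode above 0.02 m).
It fails at once if the bearing ring was moved by more than 20 mm (distance of bearing_mid from where it was at the start of the episode above 0.02 m).
It fails at once if the tractor knob was moved by more than 20 mm (distance of knob_mid from where it was at the start of the episode above 0.02 m).
It also fails if it takes over 58 s, if anything falls off the work surface, if the arm or the gripper's body presses on something with over 40 N, if the wrist force passes 120 N, or if a joint passes its speed limit or range.

## Working session

There is one attempt and no reset: what is moved stays moved. The work goes in short steps, Python scripts to look and compute and a tool call to move; the robot and the scene stay as the last step left them, time stands still between calls to the robot, and variables do not carry over. Pictures are saved under pics/ and viewed, at most 10 in all, crops included, and the job is handed in when it is done.

Besides the shell and the picture viewer there is one more tool, called as name(argument=value, ...), one argument or row to a line, values as JSON. move_arm: Moves the arm, as the interface text tells. Its arguments: {"type":"object","properties":{"jaw":{"type":"array","items":{"type":"number"}},"dp":{"type":"array","items":{"type":"array","items":{"type":"number"}}},"turn":{"type":"array","items":{"type":"array","items":{"type":"number"}}},"force":{"type":"number"}},"required":["jaw","dp","turn"]}

```bash
ls; mkdir -p pics
cat > h.py <<'E'
import numpy as np, cv2
from rig import observe, cams, ticket
def cam(name, st=None):
    c=cams.calibration(name); f=192/np.tan(np.radians(c['vertical_fov'])/2)
    if 'view' in c: T=np.linalg.inv(np.array(c['view']))
    else:
        st=st or observe(); W=np.eye(4); W[:3,:3]=st['tool_rot']; W[:3,3]=st['position']; T=W@np.array(c['tool_from_camera'])
    return f,c['cx'],c['cy'],T
def pts(depth,C):
    f,cx,cy,T=C; v,u=np.mgrid[:384,:512]
    P=np.stack([(u-cx)/f*depth,-(v-cy)/f*depth,-depth,np.ones_like(depth)],-1)
    W=(P@T.T)[...,:3]; W[depth<=0]=np.nan; return W
def proj(p,C):
    f,cx,cy,T=C; q=np.linalg.inv(T)@np.append(p,1); return np.array([cx+f*q[0]/-q[2],cy-f*q[1]/-q[2]])
def save(n,img): cv2.imwrite('pics/'+n,img[...,::-1])
E
python3 - <<'E'
from h import *
for n in ['scene','top']:
    c=cams.calibration(n); print({k:(v if k!='view' else np.round(v,3).tolist()) for k,v in c.items()})
    im,d=cams.get_image(n); np.savez(n+'.npz',im=im,d=d); save(n+'.png',im)
    for q in ['dispenser','tube_mouth','rod_grip','rod_tip','stand_floor','faucet_mid','vial_mid','bearing_mid','knob_mid','upper_top','lower_top','stop_top']:
        print(n,q,[(np.round(np.array(r['location'])*[512,384]).astype(int).tolist(),round(r['p'],2)) for r in cams.mark_of(n,q)][:4])
st=observe(); print({k:np.round(v,3).tolist() for k,v in st.items()})
a=np.load('scene.npz')['im'];b=np.load('top.npz')['im']
save('both.png',cv2.resize(np.vstack([a,b]),None,fx=.78,fy=.78) )
print({k:(v if k!='tool_from_camera' else np.round(v,3).tolist()) for k,v in cams.calibration('wrist').items()})
E
```

```text
pics
{'vertical_fov': 50.26966788670876, 'cx': 252.9357186703496, 'cy': 184.8360459019879, 'view': [[-0.586, 0.81, -0.011, 0.306], [-0.572, -0.404, 0.714, 0.262], [0.573, 0.425, 0.7, -1.324], [0.0, 0.0, 0.0, 1.0]]}
scene dispenser [([340, 300], 0.81), ([366, 218], 0.72), ([276, 244], 0.64)]
scene tube_mouth [([381, 170], 0.93), ([280, 198], 0.56)]
scene rod_grip [([208, 123], 0.64), ([237, 300], 0.35)]
scene rod_tip []
scene stand_floor [([216, 167], 0.71), ([152, 189], 0.55)]
scene faucet_mid [([283, 171], 0.88)]
scene vial_mid [([146, 234], 0.8)]
scene bearing_mid [([183, 273], 0.62), ([278, 246], 0.49)]
scene knob_mid [([236, 301], 0.58)]
scene upper_top []
scene lower_top [([276, 250], 0.7)]
scene stop_top []
{'vertical_fov': 42.925093751957064, 'cx': 253.23791409848386, 'cy': 196.65446574830617, 'view': [[0.004, -1.0, -0.015, 0.04], [0.989, 0.002, 0.149, -0.606], [-0.149, -0.015, 0.989, -0.962], [0.0, 0.0, 0.0, 1.0]]}
top dispenser [([152, 290], 0.91), ([213, 195], 0.74), ([133, 181], 0.59)]
top tube_mouth [([208, 192], 0.78), ([125, 171], 0.73), ([206, 119], 0.22)]
top rod_grip
[... 380 characters left out ...]
p []
top stop_top [([354, 246], 0.35), ([209, 190], 0.32)]
{'time_s': 1.3, 'q': [-87.335, 21.806, 74.334, -0.001, 83.857, -12.335], 'qvel': [0.006, -0.032, -0.033, 0.009, -0.056, 0.018], 'joint_efforts': [0.0, -44.832, -23.146, -0.0, 0.001, -0.0], 'position': [0.142, -0.531, 0.231], 'tool_rot': [[0.966, 0.259, -0.0], [0.259, -0.966, -0.0], [-0.0, 0.0, -1.0]], 'ft_force': [0.672, 0.978, 0.124], 'wrist_torque': [-0.01, 0.002, -0.027], 'gripper_force': 0.0, 'grip_width': 0.085}
{'vertical_fov': 71.57891276662167, 'cx': 256.9984394700017, 'cy': 190.80193900877427, 'tool_from_camera': [[0.001, 0.966, 0.26, 0.065], [1.0, -0.001, -0.001, -0.001], [-0.0, 0.26, -0.966, -0.142], [0.0, 0.0, 0.0, 1.0]]}
```

View pics/scene.png

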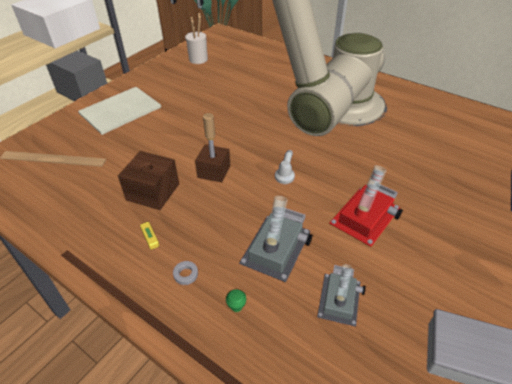

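View pics/top.png

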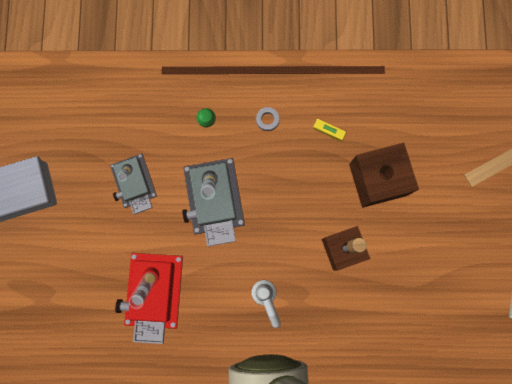

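Candidates for the dispenser, as top-view pixels: red (152,290), small grey (133,181) and large grey (213,195). The large grey one fits: it is not red and is the larger of its colour. Candidates for the stand are the big block (383,175) and the small block (346,248). The small one fits, and it holds the rod. I'll confirm both in one crop while measuring.

Run:
```python
from h import *
out=[]
Ws={}
for n in ['scene','top']:
    z=np.load(n+'.npz'); C=cam(n); W=pts(z['d'].astype(float),C); Ws[n]=(W,z['im'],C)
    Z=W[...,2]
    print(n,'desk z',np.nanmedian(Z[150:300,100:400]))
def rect(W,m,lo,hi,win):
    u0,u1,v0,v1=win; s=np.zeros(m.shape,bool); s[v0:v1,u0:u1]=1
    k=s&(W[...,2]>lo)&(W[...,2]<hi); P=W[k]
    r=cv2.minAreaRect(P[:,:2].astype(np.float32)); return r,len(P),np.median(P[:,2])
W,im,C=Ws['top']
print('disp',rect(W,im[...,0],.033,.047,(180,250,150,250)))
print('small disp',rect(W,im[...,0],.02,.047,(105,165,145,215)))
print('stand',rect(W,im[...,0],.053,.067,(318,374,222,274)))
print('bigst',rect(W,im[...,0],.053,.12,(340,425,135,215)))
for n,win in [('top',(180,250,150,250)),('scene',(235,320,185,280))]:
    W,im,C=Ws[n];u0,u1,v0,v1=win
    s=W[v0:v1,u0:u1]; k=s[...,2]>.05; P=s[k]
    print(n,'tube pts',len(P)); 
    for a in np.arange(.05,.18,.01):
        q=P[(P[:,2]>=a)&(P[:,2]<a+.01)]
        if len(q): print(round(a,3),len(q),np.round(q.mean(0),4),np.round(np.ptp(q,axis=0),3))
for n,win in [('top',(335,385,225,265)),('scene',(190,230,105,165))]:
    W,im,C=Ws[n];u0,u1,v0,v1=win
    s=W[v0:v1,u0:u1]; k=s[...,2]>.068; P=s[k]
    print(n,'rod pts',len(P)); 
    for a in np.arange(.06,.22,.01):
        q=P[(P[:,2]>=a)&(P[:,2]<a+.01)]
        if len(q): print(round(a,3),len(q),np.round(q.mean(0),4),np.round(np.ptp(q,axis=0),3))
a=cv2.resize(Ws['top'][1][145:280,105:425],None,fx=2.4,fy=2.4,interpolation=cv2.INTER_CUBIC)[:,:768]
b=cv2.resize(Ws['scene'][1][105:290,190:325],None,fx=2.9,fy=1.5) if 0 else cv2.resize(Ws['scene'][1][180:280,110:330],None,fx=3.2,fy=2.6)
b=cv2.resize(b,(768,260)); save('crop1.png',np.vstack([a,b]))
```

```text
scene desk z 0.0019669885059920844
top desk z 0.0017957029514610312
disp (((0.612449586391449, 0.1413884162902832), (0.1206699013710022, 0.10755111277103424), 10.385263442993164), 1832, np.float64(0.04051566843455667))
small disp (((0.6447331309318542, 0.3115602731704712), (0.0828670859336853, 0.07380826771259308), 19.327655792236328), 894, np.float64(0.02758913601304891))
stand (((0.5010688304901123, -0.14658349752426147), (0.06996715068817139, 0.0704667717218399), 19.38800048828125), 998, np.float64(0.06087334381718701))
bigst (((0.6501693725585938, -0.22472040355205536), (0.09989580512046814, 0.10110848397016525), 14.96463680267334), 2646, np.float64(0.08581700424356498))
top tube pts 364
0.05 45 [0.6497 0.1317 0.0549] [0.023 0.031 0.01 ]
0.06 14 [0.6468 0.1299 0.0648] [0.012 0.024 0.01 ]
0.07 15 [0.6426 0.1308 0.0746] [0.01  0.024 0.008]
0.08 16 [0.6382 0.13   0.0852] [0.009 0.024 0.008]
0.09 18 [0.6329 0.1273 0.0952] [0.013 0.024 0.008]
0.1 15 [0.6286 0.127  0.1046] [0.011 0.025 0.008]
0.11 37 [0.6151 0.1263 0.1168] [0.029 0.025 0.009]
0.12 85 [0.6078 0.1269 0.1239] [0.03  0.025
[... 1246 characters left out ...]

0.06 3 [ 0.5018 -0.1442  0.0686] [0.007 0.005 0.001]
0.07 17 [ 0.503  -0.1452  0.075 ] [0.009 0.01  0.01 ]
0.08 13 [ 0.5024 -0.1444  0.085 ] [0.009 0.006 0.008]
0.09 13 [ 0.5035 -0.1454  0.0953] [0.007 0.011 0.009]
0.1 17 [ 0.503  -0.1441  0.1055] [0.008 0.009 0.009]
0.11 11 [ 0.5036 -0.1426  0.1155] [0.013 0.009 0.009]
0.12 27 [ 0.5072 -0.1417  0.1264] [0.016 0.024 0.008]
0.13 32 [ 0.5059 -0.1416  0.1347] [0.02  0.021 0.01 ]
0.14 31 [ 0.5065 -0.1399  0.1447] [0.023 0.02  0.009]
0.15 38 [ 0.5072 -0.1419  0.1545] [0.02  0.023 0.01 ]
0.16 36 [ 0.5064 -0.1408  0.1649] [0.022 0.021 0.009]
0.17 45 [ 0.5068 -0.1418  0.1757] [0.021 0.024 0.01 ]
0.18 45 [ 0.4994 -0.1471  0.1814] [0.022 0.026 0.004]
```

View pics/crop1.png

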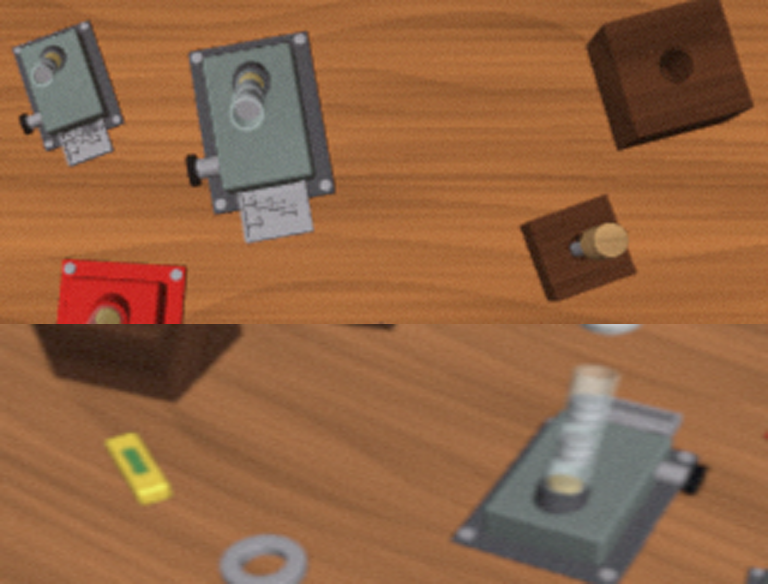

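The crop confirms it. The large grey dispenser is the crop's upper centre, with its mouth at about top (208,192); its tray and tube lean face the robot. The small dark block holds the rod. Next I'll fit the tube axis and start moving over the rod.

```bash
cat >> h.py <<'E'
from scipy.optimize import least_squares
def axis(psi,a=.42): return np.array([np.sin(a)*np.cos(psi),np.sin(a)*np.sin(psi),-np.cos(a)])
def fit_tube(P,free=True,m0=(.598,.125),psi0=.19):
    def res(p):
        d=axis(p[2]); v=P-[p[0],p[1],.144]; return np.linalg.norm(np.cross(v,d),axis=1)-.014
    r=least_squares(res,[*m0,psi0],loss='soft_l1',f_scale=.001); return r.x,np.median(abs(r.fun))
E
python3 - <<'E'
from h import *
for n,win in [('top',(180,250,150,250)),('scene',(235,320,185,280))]:
    z=np.load(n+'.npz'); W=pts(z['d'].astype(float),cam(n)); W[...,2]-=.0019
    u0,u1,v0,v1=win; P=W[v0:v1,u0:u1].reshape(-1,3)
    P=P[(P[:,2]>.062)&(P[:,2]<(.105 if n=='top' else .128))]
    print(n,len(P),fit_tube(P))
E
```

```text
top 69 (array([0.59834303, 0.12516995, 0.17348511]), np.float64(0.00021307512405068472))
scene 416 (array([0.59706481, 0.12404384, 0.17904692]), np.float64(0.000678145706534264))
```

move_arm(
  jaw=[8.5,8.5,8.5,8.5,8.5,8.5,8.5,8.5,8.5,8.5,8.5,8.5],
  dp=[
    [3.2,-2,0],
    [3.2,-2,0],
    [3.2,-2,0],
    [3.2,-2,0],
    [3.2,-2,0],
    [3.2,-2,0],
    [3.2,-2,0],
    [3.2,-2,0],
    [3.2,-2,0],
    [3.2,-2,0],
    [0,0,0],
    [0,0,0],
  ],
  turn=[
    [0,0,0],
    [0,0,0],
    [0,0,0],
    [0,0,0],
    [0,0,0],
    [0,0,0],
    [0,0,0],
    [0,0,0],
    [0,0,0],
    [0,0,0],
    [0,0,0],
    [0,0,0],
  ],
)

```text
time_s: 2.3
position: [0.4006, -0.2539, 0.2314]
tool_rot: [[0.965, 0.262, 0.0], [0.262, -0.965, -0.0], [0.0, 0.0, -1.0]]
ft_force: [-0.5, -1.5, 0.4]
grip_width: 0.0848
gripper_force: 0.0
```

Run:
```python
from h import *
st=observe(); im,d=cams.get_image('wrist'); C=cam('wrist',st); W=pts(d.astype(float),C)
print('desk',np.nanmedian(W[...,2][(W[...,2]<.01)]))
k=(abs(W[...,0]-.5)<.03)&(abs(W[...,1]+.146)<.03)
top=W[k&(W[...,2]>.173)]; print('handle top',len(top),cv2.minEnclosingCircle(top[:,:2].astype(np.float32)),np.median(top[:,2]))
for a in np.arange(.07,.18,.01):
    q=W[k&(W[...,2]>=a)&(W[...,2]<a+.01)]
    if len(q)>3: print(round(a,3),len(q),np.round(q.mean(0),4))
m=(abs(W[...,0]-.5)<.06)&(abs(W[...,1]+.146)<.06)&(abs(W[...,2]-.06)<.005)
print('stand',cv2.minAreaRect(W[m][:,:2].astype(np.float32)),np.median(W[m][:,2]))
P=W[k&(W[...,2]>.125)&(W[...,2]<.17)]
def res(p):
    dd=np.array([p[2],p[3],1]); dd/=np.linalg.norm(dd); return np.linalg.norm(np.cross(P-[p[0],p[1],.15],dd),axis=1)-.013
r=least_squares(res,[.5,-.1465,0,0],loss='soft_l1',f_scale=.001); print('rod',r.x,np.median(abs(r.fun)))
```

```text
desk -0.00044706167018004894
handle top 1473 ((0.5000481605529785, -0.14625410735607147), 0.01327791903167963) 0.17935816179020875
0.07 36 [ 0.4981 -0.1502  0.0754]
0.08 40 [ 0.4988 -0.1503  0.0851]
0.09 36 [ 0.4985 -0.1507  0.0945]
0.12 107 [ 0.4964 -0.1557  0.1262]
0.13 131 [ 0.4965 -0.156   0.1354]
0.14 156 [ 0.4968 -0.1558  0.1449]
0.15 185 [ 0.4964 -0.1558  0.155 ]
0.16 219 [ 0.4966 -0.1558  0.1651]
0.17 1235 [ 0.4995 -0.1483  0.1783]
stand ((0.5005160570144653, -0.14571034908294678), (0.07033087313175201, 0.07051822543144226), 19.563373565673828) 0.05951030453409703
rod [ 0.50027125 -0.14592911 -0.00239205 -0.0020326 ] 0.00017481123724174662
```

move_arm(
  jaw=[8.5,8.5,8.5,8.5,8.5,8.5,8.5,8.5,8.5,8.5],
  dp=[
    [3.11,-1.95,0],
    [3.11,-1.95,0],
    [3.11,-1.95,0],
    [3.11,-1.95,0],
    [0,0,0],
    [0,0,0],
    [0,0,3],
    [0,0,3],
    [0,0,0],
    [0,0,0],
  ],
  turn=[
    [0,0,0],
    [0,0,0],
    [0,0,0],
    [0,0,0],
    [0,0,0],
    [0,0,0],
    [0,0,0],
    [0,0,0],
    [0,0,0],
    [0,0,0],
  ],
)

```text
time_s: 3.18
position: [0.4987, -0.1491, 0.1711]
tool_rot: [[0.967, 0.256, -0.002], [0.256, -0.967, 0.001], [-0.002, -0.002, -1.0]]
ft_force: [0.8, 0.7, 0.6]
grip_width: 0.0849
gripper_force: 0.0
```

move_arm(
  jaw=[8.5,8.5,8.5,8.5,8.5],
  dp=[
    [0.2,-0.25,1.3],
    [0,0,1.3],
    [0,0,1.4],
    [0,0,0],
    [0,0,0],
  ],
  turn=[
    [0,0,0],
    [0,0,0],
    [0,0,0],
    [0,0,0],
    [0,0,0],
  ],
)

```text
time_s: 3.6
position: [0.5012, -0.1457, 0.1328]
tool_rot: [[0.966, 0.258, 0.001], [0.258, -0.966, -0.001], [0.001, 0.001, -1.0]]
ft_force: [0.4, -0.3, 0.5]
grip_width: 0.0853
gripper_force: 0.0
```

move_arm(
  jaw=[2.0,2.0,2.0,2.0,2.0,2.0,2.0,2.0,2.0,2.0],
  dp=[
    [0,0,0],
    [0,0,0],
    [0,0,0],
    [0,0,0],
    [0,0,0],
    [0,0,0],
    [0,0,0],
    [0,0,0],
    [0,0,0],
    [0,0,0],
  ],
  turn=[
    [0,0,0],
    [0,0,0],
    [0,0,0],
    [0,0,0],
    [0,0,0],
    [0,0,0],
    [0,0,0],
    [0,0,0],
    [0,0,0],
    [0,0,0],
  ],
  force=90,
)

```text
time_s: 4.43
position: [0.5014, -0.1452, 0.132]
tool_rot: [[0.966, 0.259, 0.001], [0.259, -0.966, -0.001], [0.001, 0.002, -1.0]]
ft_force: [0.3, -1.6, 5.6]
grip_width: 0.0242
gripper_force: 87.9
```

move_arm(
  jaw=[2.0,2.0,2.0,2.0,2.0,2.0,2.0,2.0,2.0],
  dp=[
    [0,0,-1],
    [0,0,-2.5],
    [0,0,-2.5],
    [0,0,-3],
    [0,0,-3],
    [0,0,-3],
    [0,0,-3],
    [0,0,0],
    [0,0,0],
  ],
  turn=[
    [0,0,0],
    [0,0,0],
    [0,0,0],
    [0,0,0],
    [0,0,0],
    [0,0,0],
    [0,0,0],
    [0,0,0],
    [0,0,0],
  ],
)

```text
time_s: 5.18
position: [0.5011, -0.1447, 0.3119]
tool_rot: [[0.966, 0.259, 0.001], [0.259, -0.966, -0.001], [0.001, 0.001, -1.0]]
ft_force: [-0.2, -0.8, -2.1]
grip_width: 0.0242
gripper_force: 88.6
```

Run:
```python
from h import *
s=[observe() for _ in range(1)][0]; print(np.round(s['position'],4),np.round(s['q'],1),s['ft_force'],s['grip_width'])
st=s; im,d=cams.get_image('wrist'); C=cam('wrist',st)
c=cams.calibration('wrist'); Tc=np.array(c['tool_from_camera']); f,cx,cy,_=C
P=pts(d.astype(float),(f,cx,cy,Tc))  # tool frame
# shaft in tool frame: near axis, z from 0.02 to .13
k=(abs(P[...,0])<.03)&(abs(P[...,1])<.03)
for a in np.arange(-.05,.14,.01):
    q=P[k&(P[...,2]>=a)&(P[...,2]<a+.01)]
    if len(q)>3: print(round(a,3),len(q),np.round(q.mean(0),4),np.round(q.max(0),4))
save('wr1.png',im)
```

```text
[ 0.5011 -0.1447  0.3119] [-29.1  16.2  69.5   0.   94.2  45.9] [-0.18264422 -0.79372024 -2.08294111] 0.024155941423854105
-0.05 4018 [ 0.0034 -0.0005 -0.0465] [ 0.0143  0.03   -0.04  ]
-0.04 1142 [ 0.0083 -0.0006 -0.0355] [ 0.0123  0.0236 -0.03  ]
-0.03 917 [ 0.0091 -0.0008 -0.0251] [ 0.0122  0.0249 -0.02  ]
-0.02 758 [ 0.009  -0.0008 -0.0151] [ 0.0122  0.0248 -0.01  ]
-0.01 473 [ 0.0094 -0.0007 -0.0058] [ 0.012   0.0241 -0.0001]
0.0 224 [ 0.0094 -0.0005  0.0049] [0.0122 0.0116 0.01  ]
0.01 9 [0.0094 0.0009 0.0104] [0.0116 0.0118 0.0109]
0.03 58 [ 0.0039 -0.0003  0.0358] [0.0051 0.0045 0.0399]
0.04 60 [ 0.0036 -0.0004  0.0449] [0.0049 0.0054 0.0495]
0.05 57 [ 0.0035 -0.0003  0.0546] [0.0051 0.0056 0.0598]
0.06 50 [ 0.0035 -0.0002  0.065 ] [0.005  0.0053 0.0699]
0.07 42 [ 0.0036 -0.0002  0.075 ] [0.005  0.0055 0.0798]
0.08 38 [ 0.0036 -0.0003  0.085 ] [0.0052 0.0057 0.0899]
0.09 32 [0.0035 0.     0.0949] [0.005  0.0051 0.1   ]
0.1 30 [ 0.0038 -0.0004  0.1049] [0.005  0.0053 0.1097]
0.11 26 [3.600e-03 1.000e-04 1.148e-01] [0.0049 0.0055 0.1198]
0.12 10 [ 0.0033 -0.0006  0.122 ] [0.005  0.0056 0.1235]
```

View pics/wr1.png

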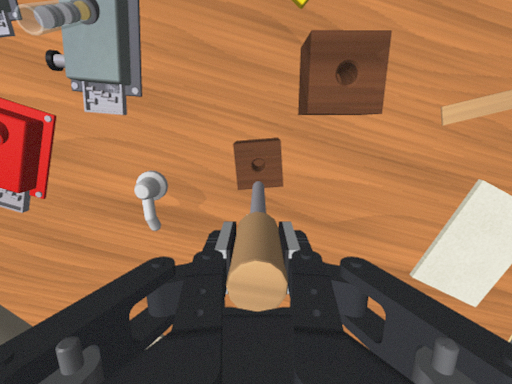

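The rod is held coaxially in the gripper (tip at tool z ≈ 123.5 mm) and the stand hole is clear at wrist pixel (258,163). Next: tilt and go to the tube.

move_arm(
  jaw=[2.0,2.0,2.0,2.0,2.0,2.0,2.0,2.0,2.0,2.0,2.0,2.0],
  dp=[
    [0,0,0],
    [0,0,0],
    [0,0,0],
    [0,0,0],
    [0.9,-3.5,0],
    [0.9,-3.5,0],
    [0.9,-3.5,0],
    [0.9,-3.5,0],
    [0.9,-3.5,0],
    [0.9,-3.5,0],
    [0.9,-3.5,0],
    [0,0,0],
  ],
  turn=[
    [0,0,0.085],
    [0,0.105,0],
    [0,0.105,0],
    [0,0.105,0],
    [0,0.105,0],
    [0,0,0],
    [0,0,0],
    [0,0,0],
    [0,0,0],
    [0,0,0],
    [0,0,0],
    [0,0,0],
  ],
)

```text
time_s: 6.23
position: [0.5136, 0.1121, 0.3347]
tool_rot: [[0.899, 0.182, 0.398], [0.165, -0.983, 0.076], [0.405, -0.002, -0.914]]
ft_force: [-0.1, 0.8, -2.3]
grip_width: 0.0241
gripper_force: 88.9
```

```bash
cat > rel.py <<'E'
from h import *
from scipy.spatial.transform import Rotation as Ro
M=np.array([.598,.1245,.144]); psi=.177; tip=np.array([-.001,0,.1235])
def rel(st,M=M,psi=psi,gap=.03):
    R=np.array(st['tool_rot']); p=np.array(st['position']); d=axis(psi)
    x=np.array([np.cos(.42)*np.cos(psi),np.cos(.42)*np.sin(psi),np.sin(.42)]); T=np.c_[x,np.cross(d,x),d]
    t=p+R@tip; 
    print('rotvec tool',np.round(Ro.from_matrix(R.T@T).as_rotvec(),4),'tip->target(gap) tool cm',np.round(T.T@(M-gap*d-t)*100,2),'TCP->goal cm',np.round(R.T@((M-gap*d-T@tip)-p)*100,2))
E
python3 - <<'E'
from rel import *
st=observe(); rel(st); print(np.round(st['q'],1),np.round(st['qvel'],1))
im,d=cams.get_image('wrist'); C=cam('wrist',st); W=pts(d.astype(float),C); save('wr2.png',im)
k=(abs(W[...,0]-.62)<.07)&(abs(W[...,1]-.13)<.05)
P=W[k&(W[...,2]>.055)&(W[...,2]<.128)]; print(len(P),fit_tube(P))
P=W[(np.linalg.norm(W-M,axis=-1)<.03)]; print(len(P),P[:,2].max())
q=P[abs((P-M)@axis(psi))<.003]; print('rim',len(q),q.mean(0))
E
```

```text
rotvec tool [-0.0047  0.0025  0.0045] tip->target(gap) tool cm [0.14 0.32 5.54] TCP->goal cm [0.12 0.29 5.54]
[-3.5  5.5 83.1  6.2 68.2 74.9] [-6.2 -0.1  1.5  0.7 -0.1 -7.6]
288 (array([0.60432522, 0.11405245, 0.56688986]), np.float64(0.0027575064684476703))
373 0.15027062457025891
rim 138 [0.59911001 0.12598328 0.14375547]
```

View pics/wr2.png

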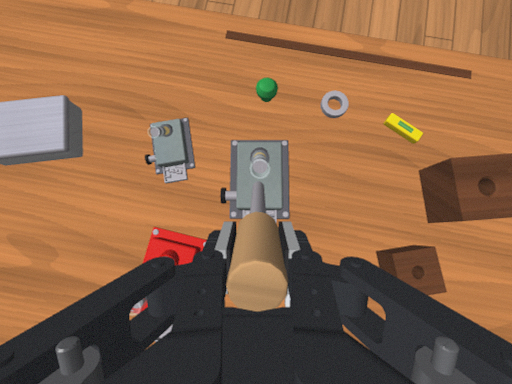

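The mouth shows at wrist pixel (260,163), right ahead of the rod tip at about (258,185). I'll close in and measure again once settled.

move_arm(
  jaw=[2.0,2.0,2.0,2.0,2.0],
  dp=[
    [0,0,1.8],
    [0,0,1.7],
    [0,0,0],
    [0,0,0],
    [0,0,0],
  ],
  turn=[
    [0,0,0],
    [0,0,0],
    [0,0,0],
    [0,0,0],
    [0,0,0],
  ],
)

```text
time_s: 6.7
position: [0.5288, 0.1084, 0.3042]
tool_rot: [[0.899, 0.175, 0.401], [0.16, -0.985, 0.071], [0.407, -0.0, -0.913]]
ft_force: [0.4, -0.0, -0.8]
grip_width: 0.0243
gripper_force: 88.9
```

Run:
```python
from rel import *
st=observe(); rel(st); print(np.round(st['qvel'],1),np.round(st['ft_force'],1))
im,d=cams.get_image('wrist'); C=cam('wrist',st); W=pts(d.astype(float),C)
dd=axis(psi); print('mouth px',proj(M,C),'tip px',proj(np.array(st['position'])+np.array(st['tool_rot'])@tip,C))
for r in cams.mark_of('wrist','tube_mouth'): print(np.array(r['location'])*[512,384],r['p'])
V=W-M; s=V@dd; rad=np.linalg.norm(V-s[...,None]*dd,axis=-1)
q=W[(abs(s)<.003)&(rad<.02)]; v=q-M
x=np.array([np.cos(.42)*np.cos(psi),np.cos(.42)*np.sin(psi),np.sin(.42)]); y=np.cross(dd,x)
print('rim circle mm',[np.round(np.array(a)*1000,1) for a in cv2.minEnclosingCircle(np.c_[v@x,v@y].astype(np.float32))], len(q))
save('wr3.png',cv2.resize(im[110:230,190:330],None,fx=4,fy=4,interpolation=cv2.INTER_CUBIC))
```

```text
rotvec tool [ 0.0004  0.0006 -0.0011] tip->target(gap) tool cm [ 0.06 -0.37  2.18] TCP->goal cm [ 0.05 -0.37  2.18]
[ 0.2 -0.8 -0.7  0.  -0.1  0.1] [ 0.4 -0.  -0.8]
mouth px [254.50645701 175.11122119] tip px [257.63888211 185.87888494]
[253.4912 172.1856] 0.97
rim circle mm [array([ 1.1, -1.3]), np.float64(13.9)] 140
```

View pics/wr3.png

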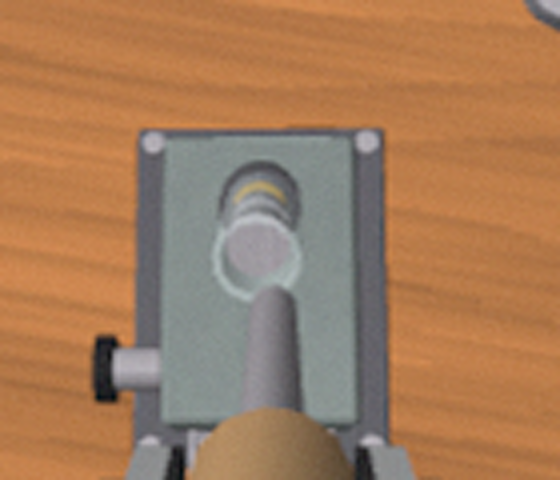

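The crop shows the mouth ring at (258,258) and the rod tip at (272,290), a bit to the right. So shift about −4.5 mm along tool y and +1.2 mm along x, then approach to just outside.

move_arm(
  jaw=[2.0,2.0,2.0,2.0,2.0],
  dp=[
    [0.12,-0.45,0],
    [0,0,2],
    [0,0,2],
    [0,0,0],
    [0,0,0],
  ],
  turn=[
    [0,0,0],
    [0,0,0],
    [0,0,0],
    [0,0,0],
    [0,0,0],
  ],
)

```text
time_s: 7.22
position: [0.545, 0.1168, 0.2681]
tool_rot: [[0.899, 0.176, 0.4], [0.161, -0.984, 0.072], [0.407, -0.0, -0.914]]
ft_force: [0.6, 0.8, -0.5]
grip_width: 0.0242
gripper_force: 88.9
```

Run:
```python
from rel import *
st=observe(); rel(st,gap=0); print(np.round(st['qvel'],1),np.round(st['ft_force'],1))
im,d=cams.get_image('wrist'); C=cam('wrist',st); W=pts(d.astype(float),C)
dd=axis(psi); print('mouth px',proj(M,C),'tip px',proj(np.array(st['position'])+np.array(st['tool_rot'])@tip,C))
V=W-M; s=V@dd; rad=np.linalg.norm(V-s[...,None]*dd,axis=-1)
q=W[(abs(s)<.003)&(rad<.02)]; v=q-M
x=np.array([np.cos(.42)*np.cos(psi),np.cos(.42)*np.sin(psi),np.sin(.42)]); y=np.cross(dd,x)
print('rim circle mm',[np.round(np.array(a)*1000,1) for a in cv2.minEnclosingCircle(np.c_[v@x,v@y].astype(np.float32))], len(q))
a=cv2.resize(im[110:230,190:330],None,fx=3.5,fy=3.5,interpolation=cv2.INTER_CUBIC)
im,d=cams.get_image('scene'); W=pts(d.astype(float),cam('scene')); W[...,2]-=.0019
b=cv2.resize(im[150:270,230:320],(315,420),interpolation=cv2.INTER_CUBIC); save('s4.png',np.hstack([a,b]))
V=W-M; s=V@dd; rad=np.linalg.norm(V-s[...,None]*dd,axis=-1); P=W[(s<-.015)&(s>-.06)&(rad<.016)]
def res(p): return np.linalg.norm(np.cross(P-M-p[0]*x-p[1]*y,dd),axis=1)-.006
r=least_squares(res,[0,0],loss='soft_l1',f_scale=.001); print('shaft offset from axis in scene, mm',r.x*1000,len(P),np.median(abs(r.fun)))
```

```text
rotvec tool [-0.0003  0.0012 -0.0002] tip->target(gap) tool cm [-0.06  0.18  1.16] TCP->goal cm [-0.07  0.17  1.16]
[-0.1 -1.6 -1.6 -0.   0.3 -0.2] [ 0.6  0.8 -0.5]
mouth px [259.26211637 183.74954481] tip px [257.63916687 185.87934495]
rim circle mm [array([ 1. , -1.2]), np.float64(14.0)] 166
shaft offset from axis in scene, mm [-0.41482923 -0.17326285] 126 0.0005167295286276343
```

View pics/s4.png

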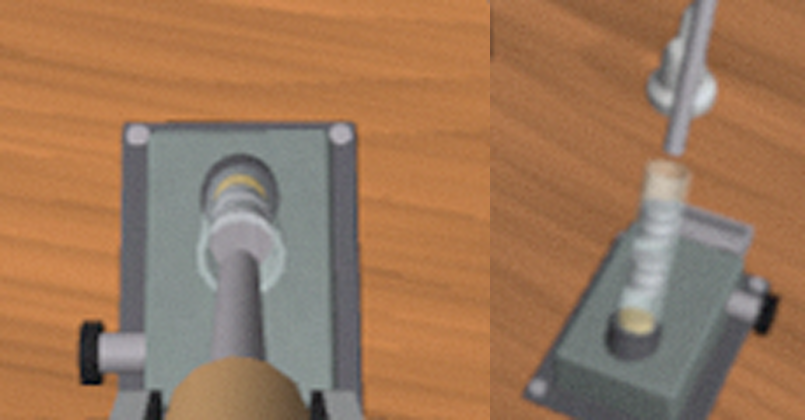

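The tip is about 12 mm short of the mouth and within about 1–2 mm of the axis; the scene fit gives an offset of −0.4 and −0.2 mm. Inserting.

move_arm(
  jaw=[2.0,2.0,2.0,2.0,2.0,2.0],
  dp=[
    [0,0.05,0.6],
    [0,0,0.6],
    [0,0,0.6],
    [0,0,0.4],
    [0,0,0],
    [0,0,0],
  ],
  turn=[
    [0,0,0],
    [0,0,0],
    [0,0,0],
    [0,0,0],
    [0,0,0],
    [0,0,0],
  ],
)

```text
time_s: 7.82
position: [0.5541, 0.1177, 0.2477]
tool_rot: [[0.899, 0.176, 0.401], [0.161, -0.984, 0.072], [0.407, -0.0, -0.913]]
ft_force: [-0.1, 0.3, -1.4]
grip_width: 0.0238
gripper_force: 88.9
```

move_arm(
  jaw=[2.0,2.0,2.0,2.0,2.0,2.0,2.0,2.0,2.0,2.0],
  dp=[
    [0,0,0.2],
    [0,0,0.2],
    [0,0,0.2],
    [0,0,0.2],
    [0,0,0.2],
    [0,0,0.2],
    [0,0,0.2],
    [0,0,0.2],
    [0,0,0.2],
    [0,0,0.2],
  ],
  turn=[
    [0,0,0],
    [0,0,0],
    [0,0,0],
    [0,0,0],
    [0,0,0],
    [0,0,0],
    [0,0,0],
    [0,0,0],
    [0,0,0],
    [0,0,0],
  ],
)

```text
time_s: 8.65
position: [0.5623, 0.1192, 0.2299]
tool_rot: [[0.899, 0.176, 0.402], [0.161, -0.984, 0.072], [0.408, 0.0, -0.913]]
ft_force: [-1.3, -0.2, 2.6]
grip_width: 0.0243
gripper_force: 88.9
```

Run:
```python
from rel import *
st=observe(); rel(st,gap=0); print(np.round(np.array(st['tool_rot']).T@st['ft_force'],2), np.round(st['wrist_torque'],2))
```

```text
rotvec tool [ 0.0001 -0.0005 -0.0001] tip->target(gap) tool cm [-0.11  0.1  -3.03] TCP->goal cm [-0.1   0.1  -3.03]
[-0.19 -0.03 -2.88] [-0.06  0.44  0.04]
```

move_arm(
  jaw=[2.0,2.0,2.0,2.0,2.0,2.0],
  dp=[
    [0,0,0.2],
    [0,0,0.2],
    [0,0,0.2],
    [0,0,0.2],
    [0,0,0.2],
    [0,0,0.2],
  ],
  turn=[
    [0,0,0],
    [0,0,0],
    [0,0,0],
    [0,0,0],
    [0,0,0],
    [0,0,0],
  ],
)

```text
time_s: 9.15
position: [0.5671, 0.12, 0.2191]
tool_rot: [[0.899, 0.176, 0.402], [0.161, -0.984, 0.072], [0.408, 0.0, -0.913]]
ft_force: [-4.4, -0.5, 5.5]
grip_width: 0.0241
gripper_force: 89.1
```

Run:
```python
from rel import *
st=observe(); rel(st,gap=0); print(np.round(np.array(st['tool_rot']).T@st['ft_force'],2))
im,d=cams.get_image('scene'); C=cam('scene'); dd=axis(psi)
off=np.array([0,0,.0019])
for s in np.arange(0,.125,.004):
    p=proj(M+off+s*dd,C); u,v=p; 
    px=cv2.getRectSubPix(im,(3,3),(float(u),float(v))).reshape(-1,3).mean(0); print(round(s*1000),np.round(p,1),px.round())
save('s5.png',cv2.resize(im[170:270,240:320],None,fx=6,fy=6,interpolation=cv2.INTER_CUBIC))
```

```text
rotvec tool [ 0.0002 -0.0008 -0.0001] tip->target(gap) tool cm [-0.13  0.1  -4.22] TCP->goal cm [-0.11  0.1  -4.22]
[-1.75 -0.28 -6.83]
0 [280.  197.7] [145. 142. 147.]
4 [279.6 199.5] [152. 151. 155.]
8 [279.2 201.2] [165. 168. 172.]
12 [278.9 203. ] [171. 175. 179.]
16 [278.5 204.8] [172. 176. 179.]
20 [278.1 206.5] [173. 176. 180.]
24 [277.7 208.3] [174. 177. 180.]
28 [277.4 210. ] [174. 177. 180.]
32 [277.  211.7] [175. 178. 181.]
36 [276.6 213.5] [176. 179. 182.]
40 [276.3 215.2] [175. 178. 182.]
44 [275.9 216.9] [173. 177. 179.]
48 [275.5 218.6] [171. 175. 178.]
52 [275.2 220.3] [167. 171. 175.]
56 [274.8 222. ] [170. 175. 178.]
60 [274.5 223.7] [171. 175. 178.]
64 [274.1 225.4] [169. 172. 176.]
68 [273.7 227. ] [175. 179. 182.]
72 [273.4 228.7] [169. 173. 177.]
76 [273.  230.4] [172. 176. 180.]
80 [272.7 232. ] [173. 177. 181.]
84 [272.3 233.7] [169. 174. 177.]
88 [272.  235.3] [178. 185. 186.]
92 [271.6 237. ] [181. 185. 176.]
96 [271.3 238.6] [175. 168. 141.]
100 [270.9 240.3] [174. 161. 128.]
104 [270.6 241.9] [180. 167. 131.]
108 [270.2 243.5] [166. 156. 130.]
112 [269.9 245.1] [115. 112. 108.]
116 [269.5 246.7] [84. 85. 89.]
120 [269.2 248.3] [83. 83. 88.]
124 [268.8 249.9] [83. 82. 87.]
```

View pics/s5.png

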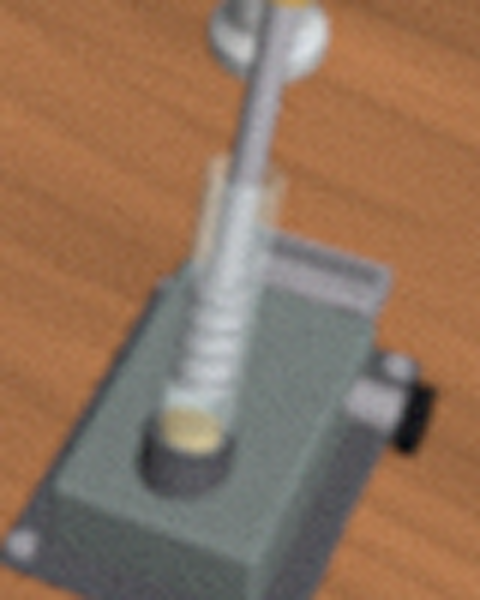

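The brass stop shows at crop (193,430), about 95–100 mm down the axis, so home means a rod depth of about 55–60 mm. The depth now is 42 mm and the force of about 8 N means both cartridges are sliding. Continuing slower.

move_arm(
  jaw=[2.0,2.0,2.0,2.0,2.0,2.0,2.0,2.0],
  dp=[
    [0,0,0.1],
    [0,0,0.1],
    [0,0,0.1],
    [0,0,0.1],
    [0,0,0.1],
    [0,0,0.1],
    [0,0,0.1],
    [0,0,0.1],
  ],
  turn=[
    [0,0,0],
    [0,0,0],
    [0,0,0],
    [0,0,0],
    [0,0,0],
    [0,0,0],
    [0,0,0],
    [0,0,0],
  ],
)

```text
time_s: 9.87
position: [0.5703, 0.1206, 0.2118]
tool_rot: [[0.899, 0.176, 0.402], [0.161, -0.984, 0.072], [0.408, 0.0, -0.913]]
ft_force: [-3.5, 0.2, 5.1]
grip_width: 0.0237
gripper_force: 89.1
```

move_arm(
  jaw=[2.0,2.0,2.0,2.0],
  dp=[
    [0,0,0.05],
    [0,0,0.05],
    [0,0,0.05],
    [0,0,0.05],
  ],
  turn=[
    [0,0,0],
    [0,0,0],
    [0,0,0],
    [0,0,0],
  ],
)

```text
time_s: 10.2
position: [0.5711, 0.1207, 0.21]
tool_rot: [[0.899, 0.176, 0.402], [0.161, -0.984, 0.072], [0.408, 0.0, -0.913]]
ft_force: [-3.5, -0.4, 5.0]
grip_width: 0.0245
gripper_force: 89.1
```

move_arm(
  jaw=[2.0,2.0,2.0,2.0],
  dp=[
    [0,0,0.05],
    [0,0,0.05],
    [0,0,0.05],
    [0,0,0.05],
  ],
  turn=[
    [0,0,0],
    [0,0,0],
    [0,0,0],
    [0,0,0],
  ],
)

```text
time_s: 10.53
position: [0.5719, 0.1209, 0.2082]
tool_rot: [[0.899, 0.176, 0.402], [0.161, -0.984, 0.072], [0.408, 0.0, -0.913]]
ft_force: [-3.9, 0.9, 5.1]
grip_width: 0.024
gripper_force: 89.1
```

move_arm(
  jaw=[2.0,2.0,2.0],
  dp=[
    [0,0,0.05],
    [0,0,0.05],
    [0,0,0.05],
  ],
  turn=[
    [0,0,0],
    [0,0,0],
    [0,0,0],
  ],
)

```text
time_s: 10.78
position: [0.5724, 0.121, 0.2068]
tool_rot: [[0.899, 0.176, 0.402], [0.161, -0.984, 0.072], [0.408, 0.0, -0.913]]
ft_force: [-2.8, -0.1, 6.1]
grip_width: 0.0241
gripper_force: 89.1
```

move_arm(
  jaw=[2.0,2.0,2.0],
  dp=[
    [0,0,0.05],
    [0,0,0.05],
    [0,0,0.05],
  ],
  turn=[
    [0,0,0],
    [0,0,0],
    [0,0,0],
  ],
)

```text
time_s: 11.03
position: [0.5731, 0.1211, 0.2055]
tool_rot: [[0.899, 0.176, 0.402], [0.161, -0.984, 0.072], [0.408, 0.0, -0.913]]
ft_force: [-3.7, 0.5, 4.8]
grip_width: 0.0241
gripper_force: 89.1
```

move_arm(
  jaw=[2.0,2.0,2.0],
  dp=[
    [0,0,0.05],
    [0,0,0.05],
    [0,0,0.05],
  ],
  turn=[
    [0,0,0],
    [0,0,0],
    [0,0,0],
  ],
)

```text
time_s: 11.28
position: [0.5738, 0.1212, 0.2046]
tool_rot: [[0.898, 0.176, 0.403], [0.161, -0.984, 0.072], [0.409, 0.0, -0.912]]
ft_force: [-8.5, -1.0, 12.7]
grip_width: 0.0243
gripper_force: 89.9
```

The force has jumped to about 15 N and the advance stopped short, so this is solid. Hold and watch.

move_arm(
  jaw=[2.0,2.0,2.0],
  dp=[
    [0,0,0],
    [0,0,0],
    [0,0,0],
  ],
  turn=[
    [0,0,0],
    [0,0,0],
    [0,0,0],
  ],
)

```text
time_s: 11.53
position: [0.5737, 0.1212, 0.2046]
tool_rot: [[0.898, 0.176, 0.403], [0.161, -0.984, 0.072], [0.409, 0.0, -0.913]]
ft_force: [-6.3, -1.0, 8.4]
grip_width: 0.0241
gripper_force: 89.9
```

move_arm(
  jaw=[2.0,2.0,2.0],
  dp=[
    [0,0,0.04],
    [0,0,0],
    [0,0,0],
  ],
  turn=[
    [0,0,0],
    [0,0,0],
    [0,0,0],
  ],
)

```text
time_s: 11.78
position: [0.5738, 0.1212, 0.2046]
tool_rot: [[0.898, 0.176, 0.403], [0.161, -0.984, 0.072], [0.409, 0.0, -0.912]]
ft_force: [-8.6, -2.5, 11.0]
grip_width: 0.0242
gripper_force: 90.1
```

Force rises with no motion, so both are on the stop. A little more, then hold.

move_arm(
  jaw=[2.0,2.0,2.0,2.0,2.0,2.0,2.0,2.0,2.0],
  dp=[
    [0,0,0.03],
    [0,0,0],
    [0,0,0],
    [0,0,0],
    [0,0,0],
    [0,0,0],
    [0,0,0],
    [0,0,0],
    [0,0,0],
  ],
  turn=[
    [0,0,0],
    [0,0,0],
    [0,0,0],
    [0,0,0],
    [0,0,0],
    [0,0,0],
    [0,0,0],
    [0,0,0],
    [0,0,0],
  ],
)

```text
time_s: 12.53
position: [0.574, 0.1213, 0.2047]
tool_rot: [[0.898, 0.176, 0.403], [0.161, -0.984, 0.072], [0.41, 0.0, -0.912]]
ft_force: [-10.0, -1.8, 13.5]
grip_width: 0.0241
gripper_force: 90.3
```

Run:
```python
from rel import *
st=observe(); rel(st,gap=0); print(np.round(np.array(st['tool_rot']).T@st['ft_force'],2),np.array(st['position']).round(4))
im,d=cams.get_image('wrist'); c=cams.calibration('wrist'); C=cam('wrist',st)
P=pts(d.astype(float),(*C[:3],np.array(c['tool_from_camera']))); k=(abs(P[...,0])<.03)&(abs(P[...,1])<.02)&(P[...,2]>-.05)&(P[...,2]<.03)&(P[...,0]>.007)
print('handle low end tool z',np.percentile(P[k][:,2],99.5))
```

```text
rotvec tool [ 0.0004 -0.0022  0.0003] tip->target(gap) tool cm [-0.19  0.1  -5.82] TCP->goal cm [-0.15  0.11 -5.82]
[ -3.73   0.06 -16.46] [0.574  0.1213 0.2047]
handle low end tool z 0.00919678749767742
```

Pressed at about 17 N for more than 0.6 s with no motion. Retracting along the tube.

move_arm(
  jaw=[2.0,2.0,2.0,2.0,2.0,2.0,2.0,2.0,2.0,2.0],
  dp=[
    [0,0,-0.2],
    [0,0,-0.8],
    [0,0,-1.5],
    [0,0,-1.5],
    [0,0,-1.5],
    [0,0,-1.5],
    [0,0,-2],
    [0,0,-2],
    [0,0,0],
    [0,0,0],
  ],
  turn=[
    [0,0,0],
    [0,0,0],
    [0,0,0],
    [0,0,0],
    [0,0,0],
    [0,0,0],
    [0,0,0],
    [0,0,0],
    [0,0,0],
    [0,0,0],
  ],
)

```text
time_s: 13.42
position: [0.5297, 0.1133, 0.3039]
tool_rot: [[0.898, 0.176, 0.403], [0.16, -0.984, 0.072], [0.409, 0.0, -0.913]]
ft_force: [0.1, 0.3, -1.6]
grip_width: 0.024
gripper_force: 89.4
```

Run:
```python
from rel import *
st=observe(); rel(st,gap=.05)
im,d=cams.get_image('scene'); a=cv2.resize(im[170:270,240:320],(400,500),interpolation=cv2.INTER_CUBIC)
o=np.load('scene.npz')['im']; b=cv2.resize(o[170:270,240:320],(400,500),interpolation=cv2.INTER_CUBIC); save('s6.png',np.hstack([b,a]))
# depth to upper cartridge seen through the mouth
im,d=cams.get_image('wrist'); C=cam('wrist',st); W=pts(d.astype(float),C); dd=axis(psi); V=W-M; s=V@dd; rad=np.linalg.norm(V-s[...,None]*dd,axis=-1)
q=s[(s>.01)&(rad<.009)]; print(len(q),np.percentile(q*1000,[10,50,90]) if len(q) else 0)
```

```text
rotvec tool [ 0.0005 -0.0013 -0.0002] tip->target(gap) tool cm [-0.12  0.09  0.07] TCP->goal cm [-0.1   0.1   0.07]
131 [21.791875   56.7507358  58.41732735]
```

View pics/s6.png

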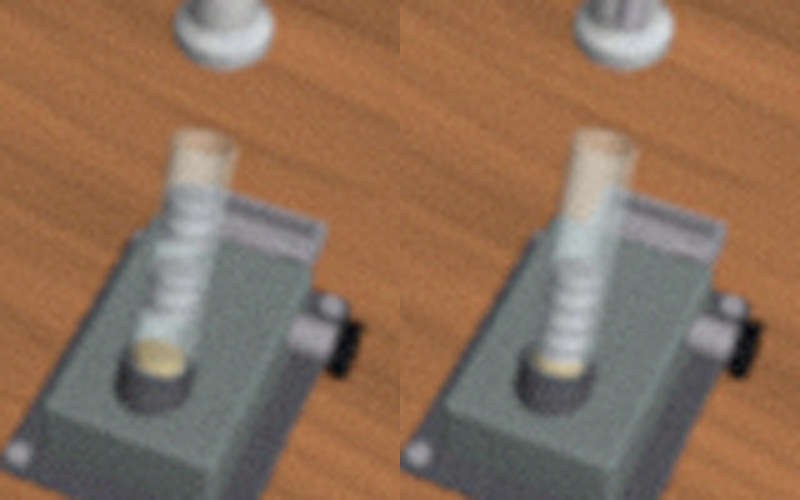

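The right half, after pressing, shows the two cartridges stacked right on the brass stop at about (570,350), the gap gone and the upper face about 57 mm down. The faucet is unchanged. Returning to the stand.

move_arm(
  jaw=[2.0,2.0,2.0,2.0,2.0,2.0,2.0,2.0,2.0,2.0,2.0,2.0],
  dp=[
    [-0.3,3.5,0],
    [-0.3,3.5,0],
    [-0.3,3.5,0],
    [-0.3,3.5,0],
    [-0.3,3.5,0],
    [-0.3,3.5,0],
    [-0.3,3.5,0],
    [0,0,0],
    [0,0,0],
    [0,0,0],
    [0,0,0],
    [0,0,0],
  ],
  turn=[
    [0,0,0],
    [0,0,0],
    [0,0,0],
    [0,0,0],
    [0,0,0],
    [0,0,0],
    [0,-0.105,0],
    [0,-0.105,0],
    [0,-0.105,0],
    [0,-0.105,0],
    [0,0,0],
    [0,0,0],
  ],
)

```text
time_s: 14.52
position: [0.5548, -0.1309, 0.2929]
tool_rot: [[0.984, 0.177, -0.0], [0.177, -0.984, 0.002], [-0.0, -0.002, -1.0]]
ft_force: [-0.1, 0.9, -1.0]
grip_width: 0.0242
gripper_force: 89.2
```

```bash
cat > ret.py <<'E'
from rel import *
def go(look=True):
    st=observe(); R=np.array(st['tool_rot']); p=np.array(st['position']); t=p+R@tip
    print('tool pos',p.round(4),'tip',t.round(4),'zaxis',R[:,2].round(4),'vel',np.abs(st['qvel']).max().round(1),'F',np.round(st['ft_force'],1))
    # turn making tool z vertical, and tip shift to stand centre in tool axes
    ax=R.T@np.cross(R[:,2],[0,0,-1]); print('turn',ax.round(4))
    H=np.array([.5003,-.1458])
    if look:
        im,d=cams.get_image('wrist'); C=cam('wrist',st); W=pts(d.astype(float),C)
        m=(abs(W[...,0]-.5)<.06)&(abs(W[...,1]+.146)<.06)&(abs(W[...,2]-.06)<.006)
        r=cv2.minAreaRect(W[m][:,:2].astype(np.float32)); print('stand',np.round(r[0],4),np.round(r[1],4),np.median(W[m][:,2]).round(4))
        c=cams.calibration('wrist'); P=pts(d.astype(float),(*C[:3],np.array(c['tool_from_camera'])))
        k=(abs(P[...,0])<.012)&(abs(P[...,1])<.012)&(P[...,2]>.03)&(P[...,2]<.13); print('tip z',np.percentile(P[k][:,2],99.5).round(4),'shaft front x',np.percentile(P[k][:,0],98).round(4),'y',P[k][:,1].mean().round(4))
        ws=R.T@np.append(np.array(r[0])-t[:2],0); print('wrist-stand shift cm',(ws*100).round(2))
    print('shift cm',(R.T@np.append(H-t[:2],0)*100).round(2)); return st
E
python3 -c "
from ret import *
go()"
```

```text
tool pos [ 0.5548 -0.1309  0.2929] tip [ 0.5538 -0.1309  0.1694] zaxis [-3.0e-04  1.8e-03 -1.0e+00] vel 2.6 F [-0.1  0.9 -1. ]
turn [-0.0019  0.      0.    ]
stand [ 0.5016 -0.1455] [0.0692 0.0699] 0.0594
tip z 0.1231 shaft front x 0.005 y -0.0003
wrist-stand shift cm [-5.4   0.52 -0.  ]
shift cm [-5.53  0.52 -0.  ]
```

move_arm(
  jaw=[2.0,2.0,2.0,2.0,2.0,2.0,2.0],
  dp=[
    [-2.7,0.26,0],
    [-2.75,0.26,0],
    [0,0,3],
    [0,0,3],
    [0,0,2],
    [0,0,0],
    [0,0,0],
  ],
  turn=[
    [0,0,0],
    [0,0,0],
    [0,0,0],
    [0,0,0],
    [0,0,0],
    [0,0,0],
    [0,0,0],
  ],
)

```text
time_s: 15.15
position: [0.5006, -0.1459, 0.2152]
tool_rot: [[0.985, 0.175, 0.0], [0.175, -0.985, 0.001], [0.001, -0.001, -1.0]]
ft_force: [-0.1, 0.2, -1.0]
grip_width: 0.024
gripper_force: 89.2
```

```bash
python3 -c "
from ret import *
go()"
```

```text
tool pos [ 0.5006 -0.1459  0.2152] tip [ 0.4997 -0.146   0.0917] zaxis [ 5.e-04  8.e-04 -1.e+00] vel 3.5 F [-0.1  0.2 -1. ]
turn [-0.0007 -0.0006 -0.    ]
stand [ 0.5006 -0.146 ] [0.0704 0.0702] 0.0595
tip z 0.1223 shaft front x 0.005 y -0.0003
wrist-stand shift cm [0.09 0.02 0.  ]
shift cm [ 0.06 -0.01  0.  ]
```

move_arm(
  jaw=[2.0,2.0,2.0,2.0,2.0,2.0,2.0],
  dp=[
    [0.08,0,1.4],
    [0,0,1.4],
    [0,0,1.4],
    [0,0,1.4],
    [0,0,1.4],
    [0,0,0.6],
    [0,0,0],
  ],
  turn=[
    [0,0,0],
    [0,0,0],
    [0,0,0],
    [0,0,0],
    [0,0,0],
    [0,0,0],
    [0,0,0],
  ],
)

```text
time_s: 15.78
position: [0.5021, -0.1459, 0.1392]
tool_rot: [[0.984, 0.176, 0.001], [0.176, -0.984, 0.0], [0.001, 0.0, -1.0]]
ft_force: [0.1, 0.3, -1.1]
grip_width: 0.024
gripper_force: 89.2
```

move_arm(
  jaw=[2.0,2.0,2.0,2.0,2.0,2.0],
  dp=[
    [0,0,0.2],
    [0,0,0.2],
    [0,0,0.1],
    [0,0,0.05],
    [0,0,0.05],
    [0,0,0],
  ],
  turn=[
    [0,0,0],
    [0,0,0],
    [0,0,0],
    [0,0,0],
    [0,0,0],
    [0,0,0],
  ],
)

```text
time_s: 16.28
position: [0.5021, -0.1458, 0.1331]
tool_rot: [[0.984, 0.176, 0.0], [0.176, -0.984, -0.0], [0.0, 0.0, -1.0]]
ft_force: [-0.1, -0.5, -1.5]
grip_width: 0.0246
gripper_force: 89.2
```

move_arm(
  jaw=[2.0,2.0,2.0,2.0],
  dp=[
    [0,0,0.05],
    [0,0,0.05],
    [0,0,0.05],
    [0,0,0],
  ],
  turn=[
    [0,0,0],
    [0,0,0],
    [0,0,0],
    [0,0,0],
  ],
)

```text
time_s: 16.62
position: [0.5022, -0.1458, 0.132]
tool_rot: [[0.984, 0.176, 0.001], [0.176, -0.984, -0.0], [0.001, 0.0, -1.0]]
ft_force: [-0.4, 0.4, 4.2]
grip_width: 0.024
gripper_force: 89.9
```

The rod is resting on the floor of the hole (the force turned to +4 N at the same height as at pickup). Releasing it gently.

move_arm(
  jaw=[3.0,3.5,4.5,6,8.5,8.5,8.5,8.5,8.5,8.5],
  dp=[
    [0,0,0],
    [0,0,0],
    [0,0,0],
    [0,0,0],
    [0,0,0],
    [0,0,0],
    [0,0,0],
    [0,0,0],
    [0,0,0],
    [0,0,0],
  ],
  turn=[
    [0,0,0],
    [0,0,0],
    [0,0,0],
    [0,0,0],
    [0,0,0],
    [0,0,0],
    [0,0,0],
    [0,0,0],
    [0,0,0],
    [0,0,0],
  ],
)

```text
time_s: 17.45
position: [0.502, -0.1458, 0.1315]
tool_rot: [[0.984, 0.176, 0.0], [0.176, -0.984, -0.0], [0.0, 0.0, -1.0]]
ft_force: [-0.7, -0.5, 0.3]
grip_width: 0.0848
gripper_force: 0.0
```

move_arm(
  jaw=[8.5,8.5,8.5,8.5,8.5,8.5,8.5,8.5,8.5],
  dp=[
    [0,0,-1],
    [0,0,-2],
    [0,0,-2.5],
    [0,0,-3],
    [0,0,-3],
    [-2,0,0],
    [-3,0,0],
    [0,0,0],
    [0,0,0],
  ],
  turn=[
    [0,0,0],
    [0,0,0],
    [0,0,0],
    [0,0,0],
    [0,0,0],
    [0,0,0],
    [0,0,0],
    [0,0,0],
    [0,0,0],
  ],
)

```text
time_s: 18.2
position: [0.4521, -0.1547, 0.2469]
tool_rot: [[0.985, 0.175, 0.001], [0.175, -0.985, -0.0], [0.0, 0.0, -1.0]]
ft_force: [0.5, -1.1, -0.2]
grip_width: 0.0846
gripper_force: 0.0
```

Run:
```python
from rel import *
st=observe(); print(st['time_s'],np.round(st['position'],3))
for n in ['wrist','scene']:
    im,d=cams.get_image(n); C=cam(n,st) ; W=pts(d.astype(float),C)
    if n=='scene': W[...,2]-=.0019
    k=(abs(W[...,0]-.5)<.035)&(abs(W[...,1]+.146)<.035)
    P=W[k&(W[...,2]>.125)&(W[...,2]<.168)]
    def res(p):
        dd=np.array([p[2],p[3],1]); dd/=np.linalg.norm(dd); return np.linalg.norm(np.cross(P-[p[0],p[1],.15],dd),axis=1)-.013
    r=least_squares(res,[.5,-.1465,0,0],loss='soft_l1',f_scale=.001)
    print(n,'axis@.15,slope',r.x.round(4),'top z',np.nanpercentile(W[k][:,2],98).round(4))
    if n=='scene': 
        o=np.load('scene.npz')['im']; df=np.abs(o.astype(int)-im).max(-1)
        save('fin.png',cv2.resize(im[90:320,100:420],None,fx=2.4,fy=2.4,interpolation=cv2.INTER_CUBIC))
```

```text
18.2 [ 0.452 -0.155  0.247]
wrist axis@.15,slope [ 0.501  -0.147   0.0027 -0.0161] top z 0.3495
scene axis@.15,slope [ 0.5    -0.148   0.0162  0.0085] top z 0.4407
```

View pics/fin.png

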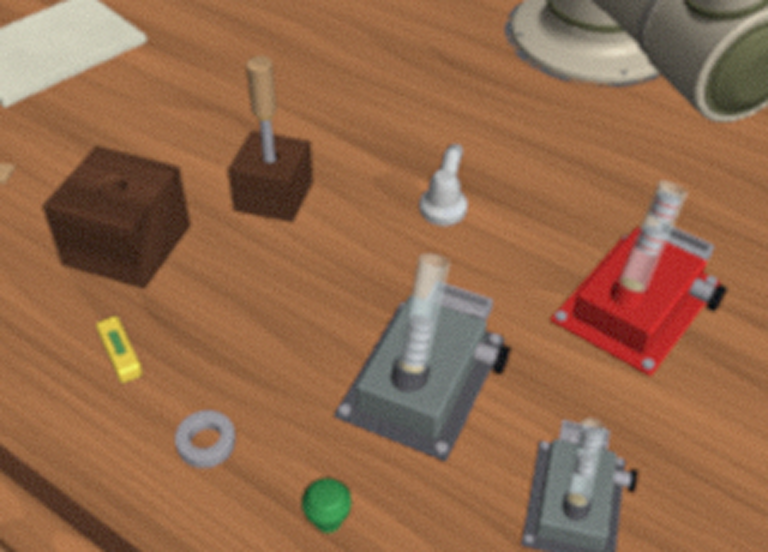

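The rod stands upright in the small stand at crop (262,110). Both cartridges are on the stop at (415,350), and the other objects look undisturbed. Handing in.

```bash
python3 -c "
from rig import ticket
print(ticket.close_job())"
```

```text
the job is handed in; nothing more can be done
None
```

I pushed both cartridges home onto the stop and held them there at about 17 N for over half a second, then stood the rod back upright in its stand, let go, and handed the job in at about 18 s; no verdict was shown.

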